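Eject a drive cartridge and trap it with the other finger

TASK

Eject the cartridge from the drive dock: with one fingertip press the release key beside the apron right down and keep it down, and with the other finger stand in the way of the cartridge that slides out, so that it is trapped when it has come well out of the slot but before its front reaches the edge of the apron. Do not grip or lift the cartridge, and leave the other things on the desk where they are. The program finishes while holding: one finger still on the pressed key, the other still stopping the cartridge.

Things in the scene. Friction and masses are not known exactly. Their poses are not given: they have to be found in the camera images.
- dock: Grey plastic drive dock fixed to the desk. Origin: on the desk top, under the middle of the slot mouth; x points into the slot (the cartridge comes out along -x), y to the key's side, z up. Roofed housing: x 0 to 86 mm, y -39 to 39 mm, top at z 54 mm. The key sits in a low block at x -18 to -62 mm, y 36 to 88 mm, top at z 22 mm.
- apron_edge (a point): Middle of the front edge of the apron, the flat open bed in front of the slot mouth: dock x -65 mm, y 0, z 16 mm (the level on which the cartridge slides). The apron is 61 mm wide between side rails that reach up to z 22 mm. At the mouth a latch tooth, 6 mm high, at dock x -0.5 to -6.5 mm, holds the cartridge in; it sinks when the key is pressed.
- key (a joint): Release key beside the apron, sliding straight down: 0 is up, 0.010 m is fully down. It springs back up when let go (about 1 N at the top, 3.5 N at the bottom, up to 2 N more while the latch comes free). The latch frees the cartridge after about 5 to 6 mm; press it right down.
- key_top (a point): Middle of the key's flat top: black ribbed cap, 30 mm (dock x) by 36 mm (dock y), at dock x -40 mm, y 63 mm; top at z 36 mm when up, 26 mm when down. The middle of the cartridge's path is 63 mm beside it: two fingers level across the apron stand one on the key, one in the path, the second tip 10 mm above the apron when the key is down.
- cartridge_mid (a point): Centre of the cartridge, a loose black box 64 mm long (dock x), 60 mm wide, 30 mm high, about 0.16 kg, blank paper panel on top. At first in the slot: centre at dock x 32.5 mm, y 0, z 31 mm, front flush with the mouth. Once freed, a damped spring pushes it out along -x at 35 to 60 mm/s with 3 to 6 N, over the apron's edge unless stopped.
- cartridge: The same cartridge; origin at the centre of its underside, axes as the dock's. Where it is to be trapped, its front stands 15 to 58 mm out of the mouth.
- stamp_b: Hand stamp with a black handle, 36 x 36 x 70 mm, loose, standing near the dock on the side without the key; origin under its middle. To be left alone.
- label_roll_a: White label roll, 61 mm across, 30 mm high, loose, lying on the key's side of the dock; origin under its middle. To be left alone.
- eraser: Eraser, 21 x 45 x 13 mm, loose, lying beside the apron on the side without the key; origin under its middle. To be left alone.

How it is judged:
By the outcome, as a careful person would: the job done as asked, in the order asked, and still so for the second after the job is handed in, while the arm keeps its last pose, push and grip.
It also fails if it takes over 35 s, if anything falls off the work surface, if the arm or the gripper's body presses on something with over 40 N, if the wrist force passes 120 N, or if a joint passes its speed limit or range.

ROBOT

A 6-joint arm with a two-finger parallel gripper is mounted at the origin on a cart in front of the work surface, level with it; the furniture and walls round the work are solid. World frame = base frame: x ahead of the robot, y to its left, z up, the work surface at z = 0. Lengths are in m, angles in rad, forces in N, time in s.
With the tool pointing down it reaches from about 0.35 to 0.875 m from the base axis. Payload 15.5 kg.
Tool frame: the origin (TCP) lies where the fingers leave the gripper's body, on its centre line; the fingertips stand ctrl.tcp_to_tips ahead of it and the grasp point (between the pads) lies 54 mm ahead of it (ctrl.tcp_to_tips is the distance from the TCP to the fingertips, in m); z points along the fingers, y is the line along which they close (so a half turn about z gives the same grasp; the last joint's range is limited). The gripper opens to 85 mm and grips with 20 to 120 N. Pads are 22 mm wide; open, the fingers measure 114 mm over their backs; the gripper's body (76 mm by 85 mm) begins 54 mm behind the grasp point. The pads swing forward as they close: fully open they stand 13 mm farther back than shut.
Start: joints at [-1.435, 0.494, 1.345, -0, 1.302, -0.096], TCP at [0.144, -0.608, 0.304] pointing down, gripper open.
Joint ranges: [-2.91, 2.91], [-0.82, 2.16], [0.22, 2.67], [-1.22, 4.37], [0.12, 2.79], [-3.08, 3.08]. Speed limits (rad/s): [1.89, 1.89, 2.57, 3.01, 3.01, 3.01].

INTERFACE

Orientations are given as a unit quaternion [w, x, y, z].
In Python, from cell import ctrl gives the robot as it stands. Calls block until the motion is done:
- ctrl.goto(position, orientation): joint-space move of the TCP to a pose.
- ctrl.line_to(position, v=0.15, frame=None, f_stop=None): straight line of the TCP; frame=None keeps the orientation; v is the mean speed in m/s. With f_stop (N) it stops when the force on the tool has changed by that much, and returns True; else False.
- ctrl.goto_joints(angles): joint-space move.
- ctrl.command_gripper(opening, squeeze=None): opening from 0.0 (shut) to 1.0 (fully open); squeeze is the grip in N (None keeps the last); returns when the fingers have stopped.
- ctrl.dwell(seconds).
- ctrl.solve_ik(position, orientation): joint angles nearest the present ones, or None.
- ctrl.sense(): the state.
- ctrl.read_camera(name): name is "side" or "top"; returns a dict with "frame" (480x640x3 uint8, red, green, blue), "depth" (480x640 float32, m along the optical axis (not along the pixel's ray), 0 where there is no reading), "vfov" (degrees; the focal length in pixels is half the picture's height over the tangent of half this angle, whatever the lens; pixels are square), "cx", "cy" (the principal point, pixels), "position" and "rotation" of the camera in the world. Camera axes: x right, y up, looking along -z (the intrinsics and any distortion apply to the point x, -y, -z); pixel columns grow to the right and rows downward; lengths in m; the calibration is good to about 2 mm. A picture is of the moment at which its call begins.
A pose or a line that the arm cannot do raises ctrl.MotionError and nothing moves.
- ctrl.sign_off(): hands the job in; it is judged then, once.
The state is a dict: "time_s": time; "joints": joint angles; "joint_velocities": joint speeds; "joint_torque": joint torques, N m; "position": TCP position; "tcp_rot": TCP orientation; "ft_force": force on the tool from outside, world axes, zero at the start; "torque": the same for the moment, N m; "width": opening from 0.0 (shut) to 1.0 (fully open); "grasp_force": force on a finger pad.
Only numpy, scipy, OpenCV 4.12 (cv2) and the standard library are available. Lean on these libraries where they do the work, as an engineer would, in place of code of your own. Each camera call takes 0.05 s, during which the arm holds its last target. There are 200 camera calls.

## Working session

There is one attempt and no reset: what is moved stays moved. The work goes in short steps, each a Python script; the robot and the scene stay as the last script left them, time stands still between calls to the robot, and variables do not carry over. Pictures are saved under pics/ and viewed, at most 10 in all, crops included, and the job is handed in when it is done.

```bash
mkdir -p pics; ls; python3 - <<'E'
from cell import ctrl
import cv2,numpy as np
for n in("top","side"):
    c=ctrl.read_camera(n); cv2.imwrite(f"pics/{n}0.png",c["frame"][:,:,::-1]); np.savez(f"pics/{n}0.npz",**c)
    print({k:v for k,v in c.items() if k not in("frame","depth")}, (c["depth"]>0).mean())
s=ctrl.sense();print(s["tcp_rot"],ctrl.tcp_to_tips,s["time_s"],s["width"])
E
```

```text
pics
{'vfov': 42.70750502766675, 'cx': 312.97172244184185, 'cy': 251.72148875353696, 'position': array([ 0.3519988 , -0.25310392,  0.91580769]), 'rotation': array([ 0.71540922,  0.05642251, -0.05431292, -0.69430271])} 0.9961263020833333
{'vfov': 45.15146711732806, 'cx': 318.2429999778439, 'cy': 235.77589873908533, 'position': array([0.53233632, 0.55410386, 0.41911939]), 'rotation': array([0.02724135, 0.01053213, 0.54307562, 0.8391757 ])} 0.995869140625
[-5.43619672e-04  9.93291376e-01  1.15637134e-01 -7.16381178e-06] 0.0726 0.1 0.9979620669410245
```

View pics/top0.png

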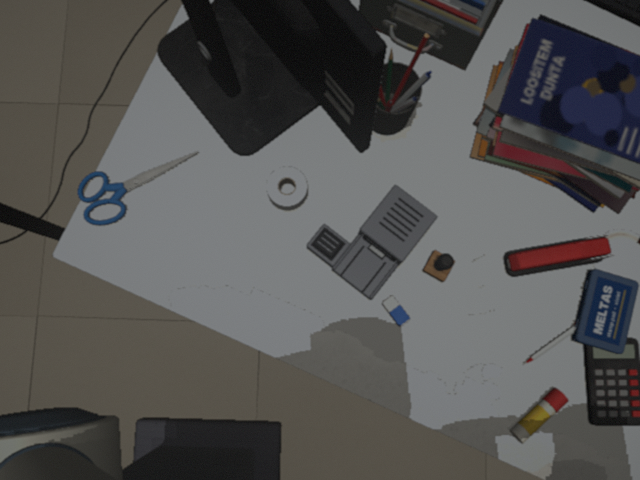

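View pics/side0.png

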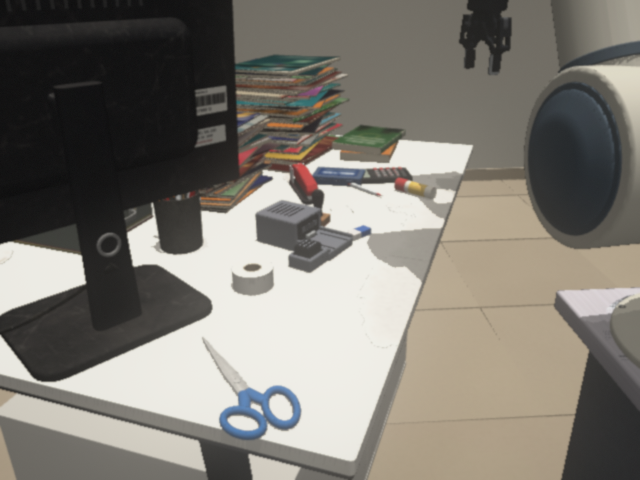

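The top view shows the housing at about (398,222), apron (363,270), key (326,242), label roll (287,187), stamp (440,263) and eraser (396,310). The side view confirms the layout. Next I measure the dock's pose.

```bash
cat > h.py <<'E'
import numpy as np,cv2
from scipy.spatial.transform import Rotation as R
def cam(c):
    q=c["rotation"]; f=240/np.tan(np.radians(float(c["vfov"]))/2)
    return R.from_quat(np.r_[q[1:],q[0]]).as_matrix(),f
def ray(c,uv):
    M,f=cam(c); uv=np.atleast_2d(uv).astype(float)
    d=np.c_[(uv[:,0]-c["cx"])/f,-(uv[:,1]-c["cy"])/f,-np.ones(len(uv))]
    return d@M.T
def onplane(c,uv,z):
    d=ray(c,uv); p=c["position"]; return p+d*((z-p[2])/d[:,2])[:,None]
def cloud(c):
    v,u=np.mgrid[:480,:640]; d=ray(c,np.c_[u.ravel(),v.ravel()])
    return (c["position"]+d*c["depth"].ravel()[:,None]).reshape(480,640,3)
E
python3 - <<'E'
from h import *
c=dict(np.load("pics/top0.npz")); P=cloud(c)
# housing top
roi=np.zeros((480,640),bool); roi[170:300,300:450]=1
print("desk z",np.median(P[310:330,250:300,2]),np.median(P[290:300,440:470,2]))
def rect(lo,hi,x0,x1,y0,y1,zp):
    m=np.zeros((480,640),np.uint8); m[y0:y1,x0:x1]=((P[...,2]>lo)&(P[...,2]<hi))[y0:y1,x0:x1]
    k=max(cv2.findContours(m,cv2.RETR_EXTERNAL,cv2.CHAIN_APPROX_NONE)[0],key=cv2.contourArea)
    w=onplane(c,k[:,0,:],zp)[:,:2]*1000
    r=cv2.minAreaRect(w.astype(np.float32)); print(zp,np.round(r[0],1),np.round(r[1],1),round(r[2],1),"z med",np.median(P[m>0][:,2])); print(cv2.boxPoints(r).round(1).tolist())
rect(.045,.065,340,450,170,270,.054)
rect(.030,.042,300,350,215,275,.036)
rect(.008,.030,300,410,215,305,.018)
im=cv2.resize(c["frame"][170:330,250:463,::-1],None,fx=3.75,fy=3.75,interpolation=cv2.INTER_CUBIC)
cv2.imwrite("pics/crop1.png",cv2.convertScaleAbs(im,alpha=1.6))
E
```

```text
desk z 0.0005900338733456079 -7.178176813238402e-05
0.054 [ 533.3 -367.7] [77.8 88.4] 53.5 z med 0.05432258123469513
[[474.70001220703125, -372.70001220703125], [545.7000122070312, -425.20001220703125], [592.0, -362.70001220703125], [520.9000244140625, -310.20001220703125]]
0.036 [ 505.2 -268.8] [35.8 30.2] 53.4 z med 0.03633990253465347
[[482.3999938964844, -274.20001220703125], [506.6000061035156, -292.1000061035156], [528.0, -263.29998779296875], [503.70001220703125, -245.39999389648438]]
0.018 [ 491.  -305.6] [127.2  72.8] 53.6 z med 0.01723742161172981
[[423.8999938964844, -335.20001220703125], [482.5, -378.3999938964844], [558.0, -276.1000061035156], [499.5, -232.8000030517578]]
```

View pics/crop1.png

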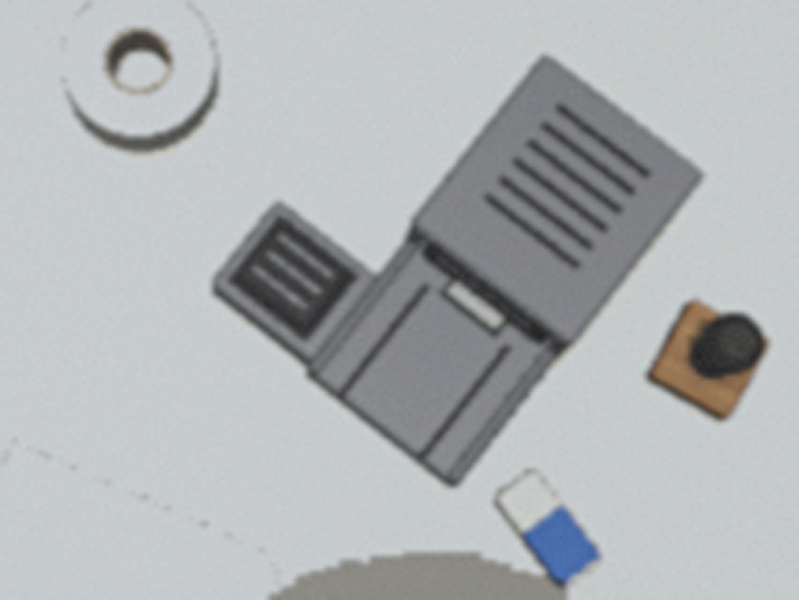

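The crop shows the mouth and latch facing the lower left of the housing, with the key cap left of the apron. The housing and key rectangles agree to within 2 mm: origin about (0.4995, -0.3428), dock x yaw about -36.5°. I'll set the finger gap and move to a hover.

```bash
cat >> h.py <<'E'
a=np.radians(-36.5); ex=np.array([np.cos(a),np.sin(a),0]); ey=np.array([-np.sin(a),np.cos(a),0]); O=np.array([.4995,-.3428,0])
def D(x,y,z): return O+ex*x+ey*y+np.array([0,0,z])
E
python3 - <<'E'
from h import *
from cell import ctrl
ctrl.command_gripper(0.57,60)
print(ctrl.tcp_to_tips,ctrl.sense()["width"])
j0=ctrl.sense()["joints"]; best=None
for s in(1,-1):
    M=np.c_[np.cross(s*ey,[0,0,-1.]),s*ey,[0,0,-1.]]
    q=R.from_matrix(M).as_quat(); q=np.r_[q[3],q[:3]]
    p=D(-.042,.0315,.12+.0726); j=ctrl.solve_ik(p,q); 
    if j is None: continue
    d=np.abs(np.array(j)-j0).max(); print(s,np.round(j,2),d)
    if best is None or d<best[0]: best=(d,p,q)
ctrl.goto(best[1],best[2])
ctrl.line_to(D(-.042,.0315,.055+.0726),v=.1)
s=ctrl.sense();print(s["position"],s["ft_force"],s["time_s"],s["joints"])
for n in("side","top"):
    c=ctrl.read_camera(n); np.savez(f"pics/{n}1.npz",**c)
    b=(slice(150,310),slice(220,433)) if n=="side" else (slice(170,330),slice(250,463))
    cv2.imwrite(f"pics/{n}1.png",cv2.resize(c["frame"][b][:,:,::-1],None,fx=3.75,fy=3.75,interpolation=cv2.INTER_CUBIC))
E
```

```text
0.0726 0.5718398338512538
1 [-0.65  0.54  1.62 -0.    0.98 -1.58] 1.4869254393825255
-1 [-0.65  0.54  1.62 -0.    0.98  1.56] 1.6546672142072674
[ 0.48465316 -0.29275422  0.12799689] [ 0.60014556  0.50635881 -0.95893636] 3.1 [-6.48853621e-01  6.39378122e-01  1.66438334e+00  1.62517639e-05
  8.37237272e-01 -1.58236700e+00]
```

View pics/side1.png

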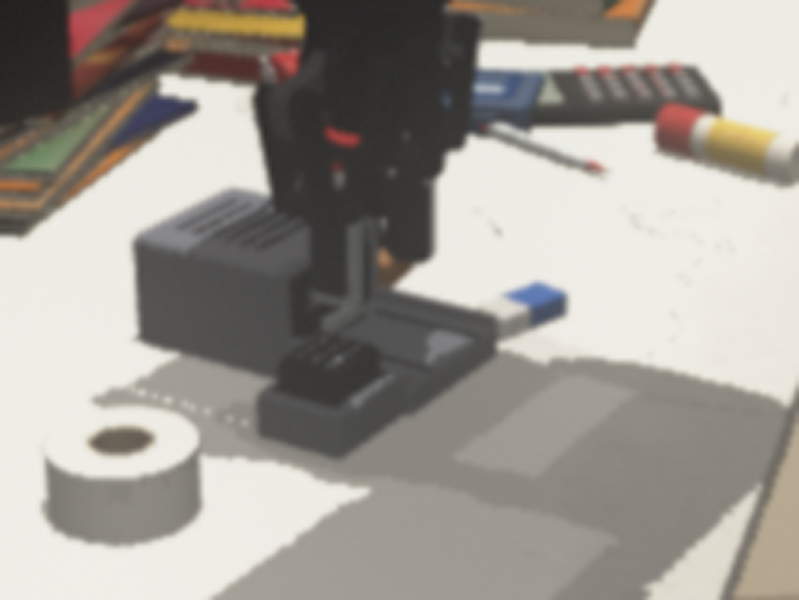

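View pics/top1.png

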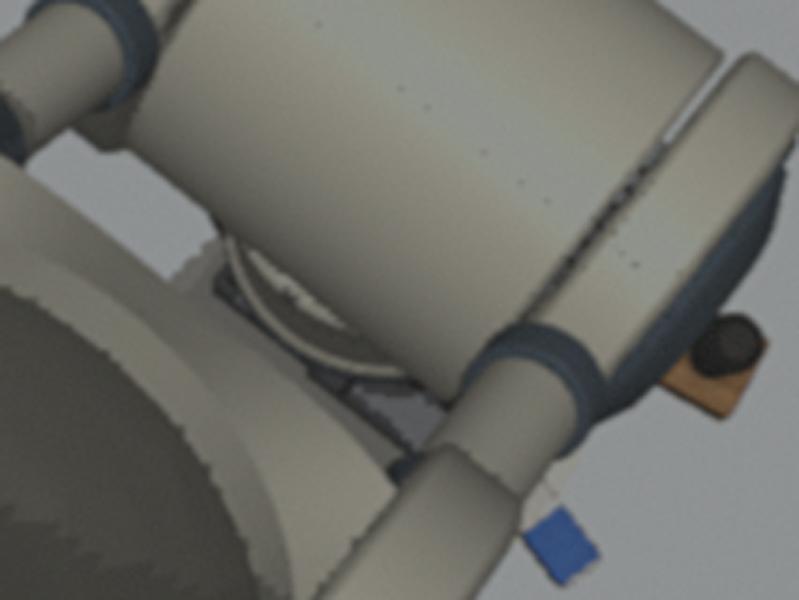

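The side view shows the near fingertip above the key at crop (335,295) and the far finger at (405,255). I'll check their dock coordinates by depth.

```bash
python3 - <<'E'
from h import *
c=dict(np.load("pics/side1.npz")); P=cloud(c)[150:310,220:433].reshape(-1,3)-O
Q=np.c_[P@ex,P@ey,P[:,2]]*1000
for lo in range(40,90,5):
    m=(Q[:,2]>lo)&(Q[:,2]<lo+5)&(Q[:,0]<-5)&(Q[:,0]>-80)
    for n,k in(("key",m&(Q[:,1]>35)&(Q[:,1]<100)),("path",m&(abs(Q[:,1])<=35))):
        if k.sum()>5: print(lo,n,k.sum(),np.percentile(Q[k],[3,50,97],axis=0).round(0).tolist())
E
```

```text
55 key 10 [[-48.0, 61.0, 58.0], [-42.0, 62.0, 59.0], [-34.0, 64.0, 60.0]]
55 path 10 [[-49.0, 2.0, 59.0], [-41.0, 7.0, 59.0], [-32.0, 8.0, 60.0]]
60 key 26 [[-53.0, 58.0, 60.0], [-47.0, 63.0, 62.0], [-33.0, 65.0, 65.0]]
60 path 34 [[-53.0, 5.0, 60.0], [-44.0, 8.0, 63.0], [-31.0, 9.0, 65.0]]
65 key 37 [[-52.0, 55.0, 65.0], [-48.0, 67.0, 68.0], [-36.0, 70.0, 70.0]]
65 path 42 [[-52.0, 3.0, 65.0], [-43.0, 8.0, 68.0], [-33.0, 10.0, 70.0]]
70 key 47 [[-53.0, 57.0, 70.0], [-46.0, 67.0, 72.0], [-35.0, 71.0, 75.0]]
70 path 38 [[-53.0, -3.0, 71.0], [-43.0, 7.0, 73.0], [-31.0, 9.0, 75.0]]
75 key 42 [[-53.0, 56.0, 75.0], [-48.0, 68.0, 78.0], [-35.0, 72.0, 80.0]]
75 path 38 [[-52.0, -5.0, 75.0], [-43.0, 7.0, 78.0], [-31.0, 9.0, 80.0]]
80 key 48 [[-52.0, 56.0, 80.0], [-47.0, 68.0, 82.0], [-36.0, 72.0, 85.0]]
80 path 38 [[-52.0, -4.0, 80.0], [-44.0, 8.0, 82.0], [-32.0, 10.0, 85.0]]
85 key 42 [[-53.0, 59.0, 85.0], [-47.0, 67.0, 87.0], [-35.0, 71.0, 90.0]]
85 path 41 [[-52.0, -3.0, 85.0], [-45.0, 8.0, 87.0], [-32.0, 9.0, 89.0]]
```

The key finger is over y about 63 and the path finger at y about 2, both spanning x -53 to -32, with tips at z 58 mm. Now I press.

```bash
python3 - <<'E'
from h import *
from cell import ctrl
def st(t):
    s=ctrl.sense(); print(t,s["position"].round(4),np.round(s["ft_force"],1),round(s["width"],3),s["time_s"])
z0=ctrl.sense()["position"][2]
ctrl.line_to(D(-.042,.0315,z0-.018),v=.08); st("above")
print(ctrl.line_to(D(-.042,.0315,z0-.040),v=.02,f_stop=14)); st("press")
ctrl.dwell(2.5); st("wait")
c=ctrl.read_camera("side"); np.savez("pics/side2.npz",**c)
cv2.imwrite("pics/side2.png",cv2.resize(c["frame"][150:310,220:433,::-1],None,fx=3.75,fy=3.75,interpolation=cv2.INTER_CUBIC))
E
```

```text
above [ 0.4843 -0.2923  0.1099] [ 1.  -0.5 -0.2] 0.571 3.5667
True
press [ 0.4847 -0.2926  0.0952] [-4.1  1.8 20.3] 0.573 4.3333
wait [ 0.4847 -0.2926  0.0953] [-2.8  1.  18.2] 0.573 6.8333
```

View pics/side2.png

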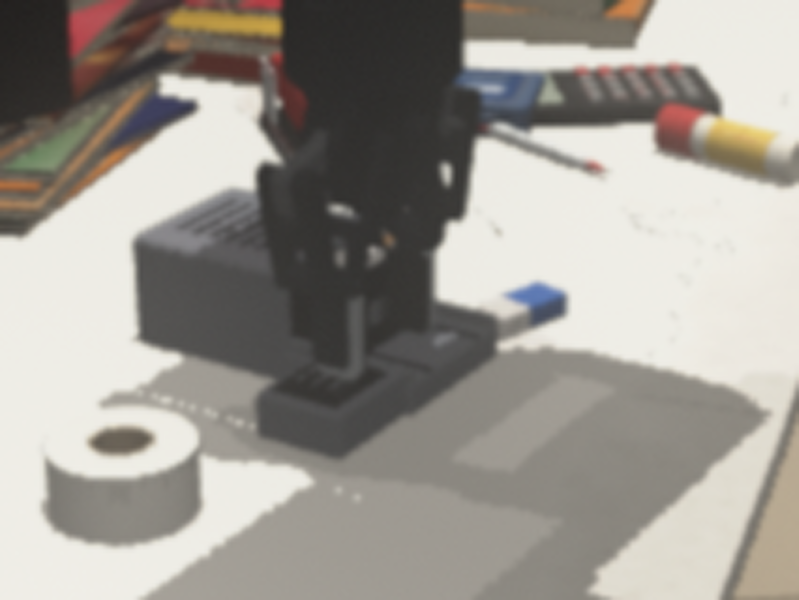

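The key at crop (320,380) is flush with its block and the far finger stands low over the apron. The force along -x of about 3 N suggests the cartridge is resting on it. I'll confirm by depth.

```bash
python3 - <<'E'
from h import *
from cell import ctrl
for n in("side","top"):
    P=cloud(ctrl.read_camera(n)).reshape(-1,3)-O
    Q=np.c_[P@ex,P@ey,P[:,2]]*1000
    m=(abs(Q[:,1])<36)&(Q[:,0]<-3)&(Q[:,0]>-60)&(Q[:,2]>24)&(Q[:,2]<50)
    print(n,m.sum()); print(Q[m].round(0)[np.argsort(Q[m][:,0])][::max(1,m.sum()//25)].tolist())
    k=(abs(Q[:,0]+40)<14)&(abs(Q[:,1]-63)<17)&(Q[:,2]<40); print("key z",np.percentile(Q[k][:,2],[10,50,90]) if k.any() else None)
s=ctrl.sense();print(s["ft_force"]@ex,s["ft_force"],s["time_s"])
E
```

```text
side 305
[[-54.0, 7.0, 37.0], [-52.0, 7.0, 45.0], [-51.0, 9.0, 35.0], [-50.0, 6.0, 37.0], [-48.0, 7.0, 39.0], [-47.0, 8.0, 48.0], [-46.0, 9.0, 37.0], [-44.0, 7.0, 29.0], [-42.0, 7.0, 35.0], [-40.0, 7.0, 40.0], [-38.0, 7.0, 43.0], [-37.0, 8.0, 36.0], [-35.0, 8.0, 29.0], [-33.0, 7.0, 32.0], [-32.0, 6.0, 25.0], [-31.0, 8.0, 35.0], [-31.0, 10.0, 46.0], [-30.0, 6.0, 47.0], [-30.0, 15.0, 32.0], [-30.0, 9.0, 28.0], [-29.0, 13.0, 33.0], [-26.0, 12.0, 46.0], [-19.0, -4.0, 46.0], [-15.0, -12.0, 46.0], [-8.0, -26.0, 47.0], [-4.0, 29.0, 28.0]]
key z [23.41401026 26.10324205 37.57147298]
top 6
[[-54.0, 2.0, 35.0], [-54.0, 3.0, 40.0], [-53.0, 2.0, 43.0], [-7.0, -17.0, 45.0], [-6.0, -17.0, 48.0], [-4.0, -16.0, 45.0]]
key z None
-4.07368064547812 [-3.27089886  2.42819574 16.75920251] 6.9833
```

The cartridge's top is visible at z 46 mm out to x about -30, so its front stands 30 mm out against the finger. The key top is at 26 mm, fully down.

```bash
python3 -c "
from cell import ctrl
print(ctrl.sign_off())"
```

```text
the job is handed in; nothing more can be done
None
```

The job is handed in: one finger holds the release key fully down (top at 26 mm), and the other has trapped the cartridge with its front about 30 mm out of the slot; I touched nothing else on the desk.

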